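# Tilt the aluminium bar out of the slotted bin and set it against the three pins

## Task

Take the aluminium bar out of the blue bar bin through its slot, lifting its nose over the yellow keeper lip, and set it down gently on the dark set-up plate, standing on edge as it was in the bin, pushed up so that its side touches the two side pins and its end touches the end pin. Let go of it there. Leave the brass and copper bars in their slots and do not shift the padlock or the oil bottle.

Things in the scene. Friction and masses are not known exactly. Their poses are not given: they have to be found in the camera images.
- bar_al: silver-grey aluminium bar, 190 x 12 x 24 mm (x, y, z), origin at its centre, x along its length. It starts standing on its 12 mm edge on the bin's tray floor, through one of the bin's three slots, with its x axis along the bin's x (within about 2 degrees); about half of it sticks out in front of the slotted wall. About 0.15 kg. Which slot it is in varies.
- bar_brass: yellow brass bar, 190 x 12 x 24 mm (x, y, z), origin at its centre, x along its length. It starts standing on its 12 mm edge on the bin's tray floor, through one of the bin's three slots, with its x axis along the bin's x (within about 2 degrees); about half of it sticks out in front of the slotted wall. A bystander.
- bar_copper: reddish copper bar, 190 x 12 x 24 mm (x, y, z), origin at its centre, x along its length. It starts standing on its 12 mm edge on the bin's tray floor, through one of the bin's three slots, with its x axis along the bin's x (within about 2 degrees); about half of it sticks out in front of the slotted wall. A bystander.
- bin: blue steel bar bin fixed to the bench. Origin on the bench under the middle of its slotted front wall (4 mm thick, x = -2..2); x points into the bin, y along the wall, z up. Tray floor top z = 6 mm, x = -108..108, 206 mm wide. Behind the wall it is closed: back wall inner face x = 104, side walls, clear fixed cover z = 66..69. In front of the wall the tray is open above and at its sides.
- slots (a point): centre of the middle slot in the bin's front wall (bin frame 0, 0, 33 mm; axes as the bin). Three upright slots at bin y = -60, 0, 60 mm, each 20 mm wide, from the tray floor (z = 6) up to z = 60, closed above by a rail to z = 66. A bar lifted level strikes the slot's top before it clears the keeper lip; tilt its nose up 12 to 15 degrees with the tail low at the back.
- lip (a point): middle of the top edge of the yellow keeper lip at the front end of the tray (bin frame -106, 0, 41 mm; axes as the bin). The lip is 4 mm thick, 206 mm long along y and rises 35 mm above the tray floor.
- plate: dark steel set-up plate fixed to the bench, x = -114..122, y = -55..55, top z = 15 mm, origin on the bench. Three fixed red pins, 12 mm diameter, 20 mm tall above it: side pins at (x, y) = (-80, 12) and (70, 12) mm, end pin at (101, 0). A bar on edge touching all three from the open sides has its centre at (0, 0, 27) mm, its length along the plate's x.
- oil: green oil bottle, loose, upright, 52 mm diameter, 150 mm tall, origin at the centre of its underside; stands between bin and plate.
- padlock: brass padlock lying flat, loose, 45 x 52 x 22 mm body with a steel shackle reaching 56 mm along +x from its origin; origin at the centre of the body's underside; lies on the robot's side of the bin and plate.
Mind the look-alikes: they are no part of the job. Of the things that look like the bar_al, the smallest one is meant.

How it is judged (in metres and radians):
On the way:
1. the aluminium bar is drawn wholly out through the slot (x of bar_al in the frame of bin below -0.1 m and horizontal distance between bar_al and bin below 0.3 m), for 0.05 s.
At the end, for the whole second after the job is handed in: the aluminium bar stands on edge on the plate, at rest and released, its side within 3 mm of both side pins (2 degrees) and its end within 3 mm of the end pin (x of bar_al in the frame of plate between -0.003 and 0.002 m and y of bar_al in the frame of plate between -0.003 and 0.002 m and z of bar_al in the frame of plate between 0.024 and 0.03 m and angle between the x axis of bar_al and the x axis of plate, either way round below 0.035 rad and angle between the z axis of bar_al and the z axis of plate, either way round below 0.06 rad and linear speed of bar_al below 0.01 m/s and contact force between bar_al and the fingers below 0.05 N); the robot touches nothing.
It fails at once if the brass or copper bar is shifted by more than 25 mm (distance of any of bar_brass, bar_copper from where it was at the start of the episode above 0.025 m).
It fails at once if the oil is shifted by more than 30 mm (distance of oil from where it was at the start of the episode above 0.03 m).
It fails at once if the padlock is shifted by more than 30 mm (distance of padlock from where it was at the start of the episode above 0.03 m).
It fails at once if the oil bottle is tipped (angle between oil's own z axis and vertical above 0.5 rad).
It fails at once if the bar is dropped or rammed on the plate or its pins (over 80 N) (contact force between bar_al and plate above 80 N).
It also fails if it takes over 51 s, if anything falls off the work surface, if the arm or the gripper's body presses on something with over 40 N, if the wrist force passes 120 N, or if a joint passes its speed limit or range.

## Robot

A 6-joint arm with a two-finger parallel gripper is mounted at the origin on the work surface. World frame = base frame: x ahead of the robot, y to its left, z up, the work surface at z = 0. Lengths are in mm, angles in rad, forces in N, time in s.
With the tool pointing down it reaches from about 300 to 775 mm from the base axis. Payload 14.6 kg.
Tool frame: the origin (TCP) lies between the finger pads; the fingertips stand 19 mm ahead of it and the grasp point (between the pads) is the TCP; z points along the fingers, y is the line along which they close (so a half turn about z gives the same grasp; the last joint's range is limited). The gripper opens to 94 mm and grips with 3 to 60 N. Pads are 16 mm wide; open, the fingers measure 119 mm over their backs; the gripper's body (75 mm by 177 mm) begins 78 mm behind the grasp point.
Start: joints at [-0.067, 0.3, 1.521, -0, 1.321, -0.067], TCP at [549.99, -0.002, 185.446] pointing down, gripper open.
Joint ranges: [-3.03, 3.03], [-0.79, 2.21], [0.23, 2.52], [-1.04, 4.18], [0, 3.07], [-2.55, 2.55]. Speed limits (rad/s): [2.22, 2.22, 2.57, 3.14, 3.14, 3.14].

## Interface

Orientations are given as [roll, pitch, yaw] about the fixed x, y, z axes, in that order (R = Rz(yaw) Ry(pitch) Rx(roll)).
In Python, from cell import monitor, imaging, job, find_in, trace gives the robot as it stands. The module is installed in compiled form; this text tells all that it offers.
- The arm moves only by the tool arm_command, never from a script. Its argument "steps" is a list of rows, each a list of 5 numbers: the opening, from 0 (shut) to 1 (fully open), then the shift along the tool's x, y, z in mm, then the turn about the tool's z in degrees. In form: [[gripper, dx, dy, dz, turn], ...]. A call has 1 to 20 rows; each row is the pose to reach, as a shift and turn from the pose commanded when the call began, along the tool's axes at that moment; what a row does not reach only later rows make up. A row lasts 1/8 s, in which the tool goes at most 62.5 mm and 10.7 degrees, less where a joint would pass 70% of its speed; a pose out of reach is approached as far as the arm can. A call with a gripper value outside its range is refused whole. The fingers move at their own pace and stop on an object; "force" is the grip in N (left out, the last holds). Time passes only in rows, so rows that repeat a pose let the fingers close. It gives the time, the measured TCP pose, the force, the opening and the grip force at its end, in the units of the state.
- monitor.read_state(): the state, without advancing time (a new reading comes with each control period).
- imaging.camera(name): name is "scene" or "side" or "wrist"; returns a dict with "img" (480x640x3 uint8, red, green, blue), "mtx" (3x3 intrinsics, pixels), "view" (4x4, takes a point from world to camera coordinates). Camera axes: x right, y down, z forward; pixel columns grow to the right and rows downward; lengths in mm; the calibration is good to about 2 mm. A picture is of the moment at which its call begins. There is no depth.
- job.sign_off(): hands the job in; it is judged then, once.
Trained networks look in a picture, given as the dict that the camera call returned (one of the last four; its "shot" number tells which), for a name from the list of things; names that differ only in an ending like _2 or _b are one class to them, and where a whole thing is asked for, a point or a joint stands for the part that bears it (a point fixed in the world has none). Each returns a list of dicts, best first, with "p" (0 to 1); they miss things now and then, are a little off and sometimes report something else, mostly with a low value. They report only what shows in the picture. A call takes as long as a camera call. They do not tell look-alikes from the thing itself.
- find_in(picture, target): "rect" ([centre column, centre row, width, height] in pixels, round what is visible of it).
- trace(picture, target): "region" (480x640 bool, what is visible of it) and "rect" ([centre column, centre row, width, height] in pixels, round what is visible of it).
The state is a dict: "clock": time; "joints": joint angles; "qd": joint speeds; "effort": joint torques, N m; "eef_pos": TCP position; "eef_rot": TCP orientation; "wrist_force": force on the tool from outside, world axes, zero at the start; "moment": the same for the moment, N m; "finger_gap": finger opening in mm; "finger_force": force on a finger pad.
Only numpy, scipy, OpenCV 4.12 (cv2) and the standard library are available. Lean on these libraries where they do the work, as an engineer would, in place of code of your own. Each camera call takes 0.05 s, during which the arm holds its last target. There are 200 camera calls.

## Working session

There is one attempt and no reset: what is moved stays moved. The work goes in short steps, Python scripts to look and compute and a tool call to move; the robot and the scene stay as the last step left them, time stands still between calls to the robot, and variables do not carry over. Pictures are saved under pics/ and viewed, at most 10 in all, crops included, and the job is handed in when it is done.

Besides the shell and the picture viewer there is one more tool, called after ">>>" in YAML: its name, and indented under it one key for each argument. arm_command: Moves the arm, as the interface text tells. Its arguments: {"type":"object","properties":{"steps":{"type":"array","items":{"type":"array","items":{"type":"number"}}},"force":{"type":"number"}},"required":["steps"]}

```bash
mkdir -p pics; python3 - <<'E'
from cell import *
import cv2,numpy as np,pickle
s=monitor.read_state();print(s['clock'],s['eef_pos'],s['eef_rot'],s['joints'])
D={}
for n in('scene','side'):
    p=imaging.camera(n);D[n]=p
    cv2.imwrite(f'pics/{n}0.png',p['img'][:,:,::-1])
    print(n,p['mtx'].tolist(),p['view'].round(3).tolist())
    for t in('bar_al','bar_brass','bar_copper','bin','plate','oil','padlock'):
        print(t,[(round(d['p'],2),np.round(d['rect']).tolist()) for d in find_in(p,t)][:4])
pickle.dump(D,open('d0.pkl','wb'))
E
```

```text
0.0 [5.49715704e+02 3.30476733e-03 1.84882492e+02] [-3.14043415e+00 -5.16395741e-05  1.57077662e+00] [-6.66096015e-02  3.00479644e-01  1.52157911e+00 -2.63835339e-05
  1.32069328e+00 -6.65833780e-02]
scene [[456.8972856978656, 0.0, 320.7137765781519], [0.0, 456.8972856978656, 238.47918536234175], [0.0, 0.0, 1.0]] [[0.365, 0.931, -0.009, -319.693], [0.526, -0.214, -0.823, -188.43], [-0.768, 0.296, -0.568, 1305.613], [0.0, 0.0, 0.0, 1.0]]
bar_al [(0.95, [512.0, 246.0, 136.0, 45.0]), (0.95, [397.0, 193.0, 101.0, 33.0]), (0.67, [360.0, 244.0, 10.0, 15.0])]
bar_brass [(0.53, [386.0, 239.0, 10.0, 8.0])]
bar_copper [(0.47, [387.0, 241.0, 10.0, 8.0])]
bin [(0.91, [380.0, 273.0, 143.0, 99.0])]
plate [(0.73, [136.0, 352.0, 92.0, 119.0])]
oil [(0.71, [276.0, 292.0, 35.0, 80.0])]
padlock [(0.94, [245.0, 251.0, 44.0, 20.0])]
side [[443.79928782119686, 0.0, 317.9671453758712], [0.0, 443.79928782119686, 245.43221606468109], [0.0, 0.0, 1.0]] [[-0.993, -0.116, 0.016, 520.681], [-0.09, 0.667, -0.74, 20.192], [0.075, -0.736, -0.673, 1096.276], [0.0, 0.0, 0.0, 1.0]]
bar_al [(0.74, [393.0, 386.0, 112.0, 94.0]), (0.61, [215.0, 429.0, 143.0, 101.0]), (0.57, [300.0, 297.0, 46.0, 19.0])]
bar_brass [(0.65, [269.0, 212.0, 21.0, 55.0]), (0.64, [304.0, 276.0, 46.0, 13.0])]
bar_copper [(0.87, [294.0, 318.0, 47.0, 23.0]), (0.23, [362.0, 237.0, 28.0, 23.0])]
bin [(0.92, [271.0, 293.0, 123.0, 103.0])]
plate [(0.97, [299.0, 185.0, 87.0, 36.0])]
oil [(0.61, [270.0, 211.0, 24.0, 56.0])]
padlock [(0.57, [360.0, 239.0, 27.0, 26.0])]
```

View pics/scene0.png

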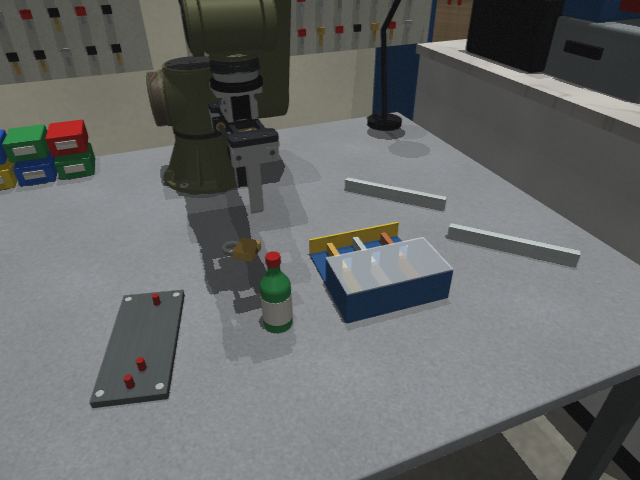

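View pics/side0.png

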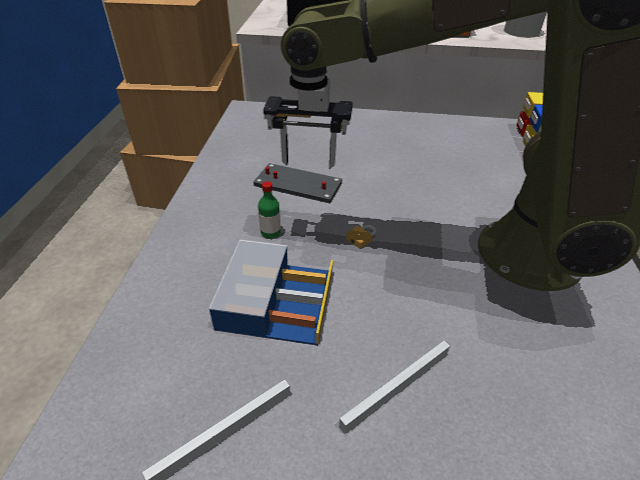

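The scene view shows three bars in the bin; the silver one is in the middle slot at about (362,245). The two loose bars to the right of it are longer look-alikes. The plate's close pair of pins, at (129,381) and (141,363), is on the far side from the robot.

```bash
cat > h.py <<'E'
import numpy as np,cv2,pickle
from scipy.optimize import least_squares
def proj(p,X):
    X=np.atleast_2d(X);c=X@p['view'][:3,:3].T+p['view'][:3,3]
    q=c@p['mtx'].T;return q[:,:2]/q[:,2:]
def back(p,uv,z):
    R=p['view'][:3,:3];t=p['view'][:3,3];o=-R.T@t
    d=R.T@np.linalg.solve(p['mtx'],[*uv,1]);return o+d*(z-o[2])/d[2]
def T(pose,X):
    x,y,a=pose;X=np.atleast_2d(np.asarray(X,float));c,s=np.cos(a),np.sin(a)
    return np.c_[x+c*X[:,0]-s*X[:,1],y+s*X[:,0]+c*X[:,1],X[:,2]]
def fit(obs,x0): # obs: list of (pic, X local Nx3, uv Nx2)
    f=lambda q:np.concatenate([(proj(p,T(q,X))-uv).ravel() for p,X,uv in obs])
    r=least_squares(f,x0,x_scale=[10,10,.1],loss='soft_l1');return r.x,np.abs(r.fun).max()
def redpins(p):
    h=cv2.cvtColor(p['img'],cv2.COLOR_RGB2HSV)
    m=(((h[...,0]<6)|(h[...,0]>174))&(h[...,1]>160)&(h[...,2]>70)).astype('uint8')
    n,l,s,c=cv2.connectedComponentsWithStats(m)
    return [(c[i].round(1).tolist(),s[i].tolist()) for i in range(1,n) if s[i][4]>15]
E
python3 - <<'E'
from h import *
D=pickle.load(open('d0.pkl','rb'))
s=D['scene'];e=D['side']
for n in D: print(n,redpins(D[n]))
pins=[[-80,12,25],[70,12,25],[101,0,25]]
q,r=fit([(s,pins,[[156,299],[141,364],[129,381]])],[450,-330,0]);print('plate',q,r)
print(proj(e,T(q,pins)))
# bin: lip top corners; cover
B=[[-106,-103,41],[-106,103,41],[104,-103,69],[104,103,69],[0,-103,69],[0,103,69]]
q,r=fit([(s,B,[[310,241],[399,225],[344,294],[451,272],[327,267],[424,241]])],[500,0,0]);print('bin',q,r)
print(proj(s,T(q,B)).round(),proj(e,T(q,B)).round())
for nm,r,z in(('oil',D,0),): print('oil',back(s,(277,327),0),back(e,(270,235),0))
print('padlock',back(s,(245,251),11),back(e,(360,238),11))
E
```

```text
scene [([80.4, 11.7], [76, 9, 10, 7, 57]), ([26.4, 16.0], [21, 14, 11, 5, 49]), ([391.4, 25.9], [389, 24, 6, 5, 27]), ([339.0, 29.3], [336, 26, 7, 7, 43]), ([302.0, 32.5], [298, 29, 8, 7, 37]), ([65.3, 134.5], [45, 120, 42, 36, 886]), ([272.6, 259.0], [265, 252, 15, 16, 190]), ([154.8, 295.5], [152, 294, 7, 4, 22]), ([139.6, 359.9], [136, 357, 8, 6, 34]), ([127.5, 377.4], [124, 375, 8, 6, 39])]
side [([524.6, 126.5], [521, 120, 9, 15, 32]), ([265.9, 185.5], [261, 182, 11, 10, 68])]
plate [ 6.05528193e+02 -2.15790799e+02 -2.33507815e-01] 0.15532804183368398
[[323.56539173 185.41230167]
 [275.03068566 174.6470327 ]
 [267.07293012 170.40914497]]
bin [ 5.98589416e+02  2.22671967e+02 -6.83400922e-02] 6.852810630512238
[[309. 241.]
 [400. 224.]
 [344. 296.]
 [452. 272.]
 [325. 260.]
 [424. 240.]] [[329. 259.]
 [311. 331.]
 [239. 237.]
 [206. 305.]
 [283. 244.]
 [257. 314.]]
oil [655.61017915   3.58402967   0.        ] [645.54612332  17.00296182   0.        ]
padlock [427.2956258    2.80396314  11.        ] [417.15992777  10.32731166  11.        ]
```

```bash
python3 - <<'E'
from cell import *
import cv2
p=imaging.camera('wrist');cv2.imwrite('pics/w0.png',p['img'][:,:,::-1]);print(p['view'].round(3).tolist(),p['mtx'][0,0])
E
```

```text
[[1.0, -0.0, 0.0, -550.941], [-0.0, -0.961, 0.276, -29.518], [0.0, -0.276, -0.961, 391.769], [0.0, 0.0, 0.0, 1.0]] 336.4217720468531
```

>>> arm_command:
  steps:
    - [0.4, -60, 10, -15, 10]
    - [0.4, -120, 20, -15, 20]
    - [0.4, -180, 20, -15, 30]
    - [0.4, -216, 20, -15, 40]
    - [0.4, -216, 20, -15, 50]
    - [0.4, -216, 20, -15, 60]
    - [0.4, -216, 20, -15, 70]
    - [0.4, -216, 20, -15, 80]
    - [0.4, -216, 20, -15, 90]
    - [0.4, -216, 20, -15, 100]
    - [0.4, -216, 20, -15, 103.4]
    - [0.4, -216, 20, -15, 103.4]
    - [0.4, -216, 20, -15, 103.4]

```text
clock: 2.48
eef_pos: [570.0, -216.0, 200.4]
eef_rot: [-3.142, 0.0, -0.232]
wrist_force: [-0.4, -0.7, 0.4]
finger_gap: 37.5
finger_force: 0.0
```

```bash
python3 - <<'E'
from h import *
from cell import *
s=monitor.read_state();print(s['clock'],s['eef_pos'],s['eef_rot'],s['joints'])
p=imaging.camera('wrist');pickle.dump(p,open('wp.pkl','wb'));cv2.imwrite('pics/wp.png',p['img'][:,:,::-1]);print(p['view'].round(3).tolist())
print(redpins(p))
q=[605.5,-215.8,-.2335]
print(proj(p,T(q,[[-80,12,35],[70,12,35],[101,0,35],[-114,-55,15],[122,-55,15],[122,55,15],[-114,55,15]])).round(1))
E
```

```text
2.475 [ 569.99469606 -215.99767448  200.43713114] [-3.14157748e+00  9.91971892e-06 -2.32359578e-01] [-4.22313234e-01  4.24005077e-01  1.31850728e+00  1.32252145e-05
  1.39909290e+00  1.38084041e+00]
[[-0.231, -0.973, 0.001, -79.429], [-0.935, 0.222, 0.275, 549.383], [-0.268, 0.063, -0.961, 573.019], [0.0, 0.0, 0.0, 1.0]]
[([304.5, 88.4], [299, 82, 12, 13, 117]), ([293.0, 121.2], [288, 115, 11, 13, 110]), ([14.7, 222.1], [0, 206, 35, 34, 914]), ([295.1, 260.1], [291, 256, 9, 9, 53])]
[[294.1 261.5]
 [292.  122.8]
 [303.5  90. ]
 [349.8 282.3]
 [356.9  71.1]
 [250.9  71. ]
 [260.4 282.2]]
```

View pics/wp.png

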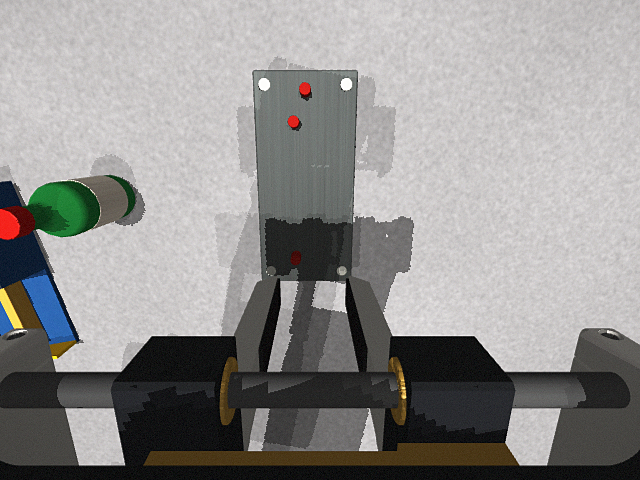

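>>> arm_command:
  steps:
    - [0.4, -30, -50, 0, -2]
    - [0.4, -60, -100, 0, -4]
    - [0.4, -90, -150, 0, -6]
    - [0.4, -120, -200, 0, -8]
    - [0.4, -150, -250, 0, -9.4]
    - [0.4, -180, -300, 0, -9.4]
    - [0.4, -210, -350, 0, -9.4]
    - [0.4, -239, -402, 0, -9.4]
    - [0.4, -239, -402, 0, -9.4]
    - [0.4, -239, -402, 0, -9.4]
    - [0.4, -239, -402, 0, -9.4]

```text
clock: 3.9
eef_pos: [431.1, 229.4, 200.5]
eef_rot: [3.141, -0.0, -0.071]
wrist_force: [-0.7, 0.0, -0.6]
finger_gap: 37.8
finger_force: 0.0
```

```bash
python3 - <<'E'
from h import *
from cell import *
s=monitor.read_state();print(s['clock'],s['eef_pos'],s['eef_rot'])
p=imaging.camera('wrist');pickle.dump(p,open('wb.pkl','wb'));cv2.imwrite('pics/wb.png',p['img'][:,:,::-1])
B=[[-106,-103,41],[-106,103,41],[104,-103,69],[104,103,69],[0,-103,69],[0,103,69]]
print(proj(p,T([598.6,222.7,-.068],B)).round(1))
for t in('bar_al','bar_brass','bar_copper'):
    print(t,[(round(d['p'],2),np.round(d['rect'],1).tolist()) for d in trace(p,t)][:3])
w=pickle.load(open('wp.pkl','rb'));S=pickle.load(open('d0.pkl','rb'))['scene']
P=[[-80,12,35],[70,12,35],[101,0,35]]
C=[[122,-55,15],[122,55,15]]
for o in([(w,P,[[295.1,260],[293,121.2],[304.5,88.4]])],[(w,P+C,[[295.1,260],[293,121.2],[304.5,88.4],[357,70],[253,70.5]])],[(S,P,[[154.8,295],[139.6,359.4],[127.5,376.9]])]):
    print('plate',*fit(o,[605,-215,-.23]))
E
```

```text
3.9 [431.12131442 229.40050345 200.49859085] [ 3.14149861e+00 -1.04223527e-04 -7.11702292e-02]
[[ 405.9  165.7]
 [ 208.1  166.4]
 [ 434.7 -104.6]
 [ 173.9 -103.7]
 [ 423.2   43.4]
 [ 187.8   44.2]]
bar_al [(0.88, [61.1, 92.5, 121.3, 110.9]), (0.78, [152.6, 283.0, 163.9, 106.8]), (0.56, [305.5, 113.8, 11.7, 109.5])]
bar_brass [(0.57, [364.2, 108.8, 14.9, 110.1])]
bar_copper [(0.81, [248.8, 112.4, 19.3, 97.8])]
plate [ 6.06783664e+02 -2.17202258e+02 -2.32736855e-01] 0.17192510773156755
plate [ 6.06450553e+02 -2.17176464e+02 -2.32410825e-01] 1.1957840240531254
plate [ 6.05702594e+02 -2.15730798e+02 -2.31759245e-01] 0.16309162906929942
```

View pics/wb.png

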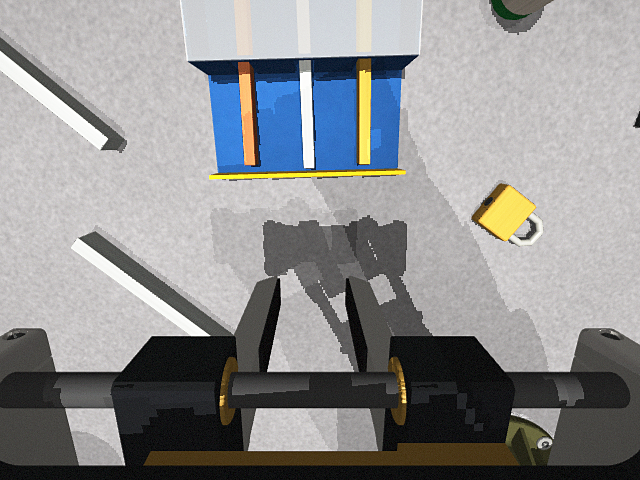

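```bash
python3 - <<'E'
from h import *
p=pickle.load(open('wb.pkl','rb'));im=p['img'].astype(int)
w=(im.min(2)>150)
for r in(66,80,95,110,125,140,155,160,163,165,167,169):
    c=np.where(w[r,290:325])[0]+290;print(r,(c.min(),c.max(),len(c)) if len(c) else None)
h=cv2.cvtColor(p['img'],cv2.COLOR_RGB2HSV)
m=(h[...,0]>18)&(h[...,0]<35)&(h[...,1]>150)&(h[...,2]>150)
for c in(212,220,250,280,330,360,395,402):
    r=np.where(m[166:185,c])[0]+166;print('lip',c,r.min(),r.max())
r,c=np.where(m[165:185,190:430]);print('lip cols',c.min()+190,c.max()+190)
k=p['img'];big=cv2.resize(k[40:190,170:430],None,fx=3,fy=3,interpolation=cv2.INTER_NEAREST);cv2.imwrite('pics/wbc.png',big[:,:,::-1])
E
```

```text
66 None
80 (np.int64(300), np.int64(310), 11)
95 (np.int64(301), np.int64(311), 11)
110 (np.int64(301), np.int64(311), 11)
125 (np.int64(302), np.int64(312), 11)
140 (np.int64(303), np.int64(313), 11)
155 (np.int64(303), np.int64(313), 11)
160 (np.int64(303), np.int64(313), 11)
163 (np.int64(304), np.int64(313), 10)
165 (np.int64(304), np.int64(313), 10)
167 (np.int64(304), np.int64(313), 10)
169 None
lip 212 175 178
lip 220 175 178
lip 250 174 177
lip 280 173 177
lip 330 172 176
lip 360 171 175
lip 395 170 174
lip 402 170 173
lip cols 209 405
```

View pics/wbc.png

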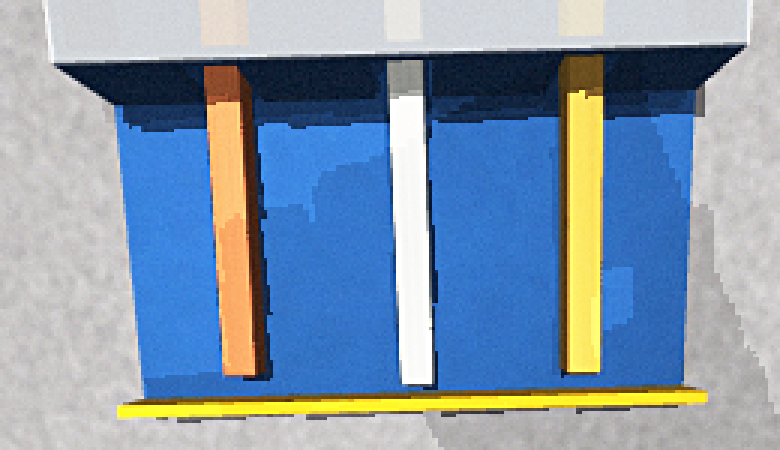

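```bash
python3 - <<'E'
from h import *
p=pickle.load(open('wb.pkl','rb'))
L=[[-108,103,41],[-108,-103,41],[-2,103,69],[-2,-103,69]]
q,r=fit([(p,L,[[209,178.5],[406,173.3],[187.7,61],[419.3,55.3]])],[592,222,-.07]);print('bin',q,r,proj(p,T(q,L)).round(1))
for u,v in((305.5,80),(306.6,110),(308.5,155),(309,168)): print(back(p,(u+.2,v),30).round(1))
a=back(p,(305.7,80),30);b=back(p,(308.9,160),30);th=np.arctan2(a[1]-b[1],a[0]-b[0]);n=back(p,(309.1,168),30)
print('bar yaw',th,'nose',n,'centre',n+95*np.array([np.cos(th),np.sin(th),0]))
c,s=np.cos(q[2]),np.sin(q[2]);R=np.array([[c,s],[-s,c]]);print('nose in bin',R@(n[:2]-q[:2]))
w=pickle.load(open('wp.pkl','rb'))
print('oil',back(w,(128,200),0),back(w,(15,222),148),back(p,(508,10),20),'padlock',back(p,(503,212),11))
E
```

```text
bin [ 5.89867158e+02  2.25340657e+02 -4.76572277e-02] 0.9439707999740108 [[209.4 179. ]
 [405.4 174.2]
 [187.1  60.7]
 [420.1  54.6]]
[576.5 225.   30. ]
[548.4 226.   30. ]
[503.6 227.4  30. ]
[490.  227.9  30. ]
bar yaw -0.03345905857059022 nose [490.0444362  228.01431213  30.        ] centre [584.99126451 224.83629461  30.        ]
nose in bin [-99.83675502  -2.0848541 ]
oil [639.93199471  -7.13315875   0.        ] [647.40554147  -1.13340278 148.        ] [626.66463252  22.24743245  20.        ] padlock [422.31613325   5.25613132  11.        ]
```

>>> arm_command:
  steps:
    - [0.4, 50, -2, 40, -2.2]
    - [0.4, 96, -4.2, 90, -2.2]
    - [0.4, 96, -4.2, 130, -2.2]
    - [0.4, 96, -4.2, 160, -2.2]
    - [0.4, 96, -4.2, 170, -2.2]
    - [0.4, 96, -4.2, 173, -2.2]
    - [0.4, 96, -4.2, 173, -2.2]
    - [0.2, 96, -4.2, 173, -2.2]
    - [0.05, 96, -4.2, 173, -2.2]
    - [0.05, 96, -4.2, 173, -2.2]
    - [0.05, 96, -4.2, 173, -2.2]
    - [0.05, 96, -4.2, 173, -2.2]
    - [0.05, 96, -4.2, 173, -2.2]
  force: 4

```text
clock: 5.72
eef_pos: [526.7, 227.9, 27.4]
eef_rot: [3.142, 0.0, -0.031]
wrist_force: [0.5, -0.2, -0.2]
finger_gap: 4.6
finger_force: 0.0
```

```bash
python3 - <<'E'
from h import *
from cell import *
a=imaging.camera('wrist')['img'];b=imaging.camera('side')['img'][200:380,170:410]
print(monitor.read_state()['finger_gap'],monitor.read_state()['eef_pos'])
b=cv2.resize(b,(640,480));cv2.imwrite('pics/g1.png',np.vstack([cv2.resize(a,(400,300)),cv2.resize(b,(400,300))])[:,:,::-1])
E
```

```text
4.874914412999727 [526.71835647 227.93491531  27.42564942]
```

View pics/g1.png

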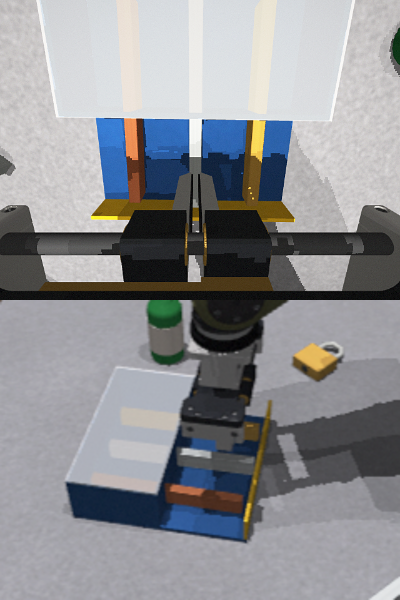

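```bash
python3 - <<'E'
from h import *
from cell import *
D=pickle.load(open('d0.pkl','rb'));e=D['side']
q=[585,224.8,-.0335]
print('pred bar nose',proj(e,T(q,[[-95,6,30],[-95,-6,30],[-95,6,6]])).round(1).tolist())
print('pred lip',proj(e,T([589.9,225.3,-.0477],[[-106,-103,41],[-106,103,41]])).round(1).tolist(),'tcp tip',proj(e,[526.7,227.9,8.4]),proj(e,[526.7,227.9,60]))
p=imaging.camera('side')
h=cv2.cvtColor(e['img'],cv2.COLOR_RGB2HSV);m=(h[...,0]>18)&(h[...,0]<32)&(h[...,1]>140)&(h[...,2]>120)
r,c=np.where(m[255:350,305:345]);i=r.argmin();j=r.argmax();print('lip obs',c[i]+305,r[i]+255,c[j]+305,r[j]+255)
a=e['img'][240:350,200:345];b=p['img'][240:350,200:345]
cv2.imwrite('pics/g2.png',np.hstack([cv2.resize(x,(400,303),interpolation=cv2.INTER_NEAREST) for x in(a,b)])[:,:,::-1])
E
```

```text
pred bar nose [[321.3, 297.3], [322.1, 293.1], [321.1, 304.6]]
pred lip [[331.5, 259.4], [316.5, 332.1]] tcp tip [[304.71926915 300.07978477]] [[304.62241697 283.86622927]]
lip obs 331 260 317 332
```

View pics/g2.png

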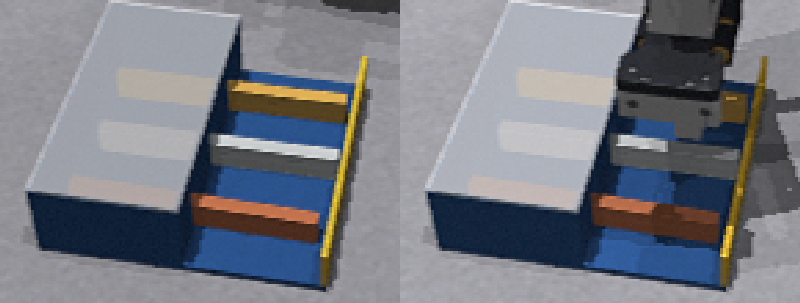

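The fingers shut to 4.6 mm with no contact force. Tip row and gap in the wrist picture, and tip row in the side view, put the real tips about 13 mm above the bar. So the tips stand less far forward than the text says. I'll open, go lower by a safe amount and try again.

>>> arm_command:
  steps:
    - [0.4, 0, 0, 0, 0]
    - [0.4, 0, 0, 0, 0]
    - [0.4, 0, 0, 0, 0]
    - [0.4, 0, 0, 5, 0]
    - [0.4, 0, 0, 10, 0]
    - [0.4, 0, 0, 15, 0]
    - [0.4, 0, 0, 18, 0]
    - [0.4, 0, 0, 18, 0]

```text
clock: 6.88
eef_pos: [526.6, 227.9, 9.1]
eef_rot: [3.141, 0.0, -0.031]
wrist_force: [-0.3, 0.3, 0.7]
finger_gap: 37.3
finger_force: 0.0
```

```bash
python3 - <<'E'
from h import *
from cell import *
p=imaging.camera('wrist')
s=monitor.read_state();print(s['eef_pos'],s['finger_gap'],s['wrist_force'])
cv2.imwrite('pics/g3.png',np.hstack([cv2.resize(x,(400,300)) for x in (p['img'][60:360,120:520],pickle.load(open('wb.pkl','rb'))['img'][60:360,120:520])])[:,:,::-1])
E
```

```text
[526.70444513 227.91690949   9.38263682] 37.810749856455175 [ 0.63026592 -0.25813688  0.06244549]
```

View pics/g3.png

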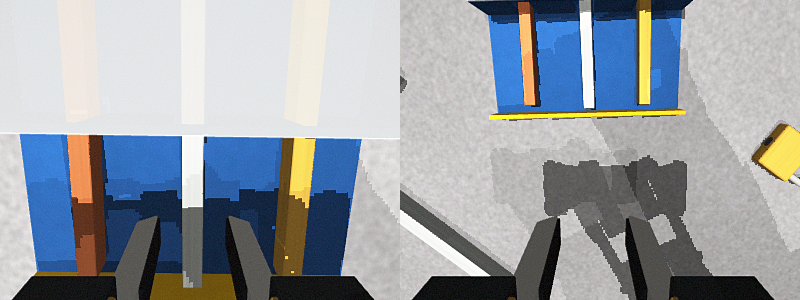

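>>> arm_command:
  steps:
    - [0.4, 0, 0, 3, 0]
    - [0.4, 0, 0, 6, 0]
    - [0.4, 0, 0, 8, 0]
    - [0.4, 0, 0, 10, 0]
    - [0.4, 0, 0, 10, 0]

```text
clock: 7.55
eef_pos: [526.6, 227.9, -0.7]
eef_rot: [3.142, 0.0, -0.031]
wrist_force: [-0.3, -0.8, -0.2]
finger_gap: 37.7
finger_force: 0.0
```

>>> arm_command:
  steps:
    - [0.05, 0, 0, 0, 0]
    - [0.05, 0, 0, 0, 0]
    - [0.05, 0, 0, 0, 0]
    - [0.05, 0, 0, 0, 0]
    - [0.05, 0, 0, 0, 0]
  force: 4

```text
clock: 8.18
eef_pos: [526.8, 228.0, -0.5]
eef_rot: [-3.142, -0.0, -0.031]
wrist_force: [-0.3, 0.4, 0.8]
finger_gap: 11.8
finger_force: 4.0
```

>>> arm_command:
  steps:
    - [0.25, 0, 0, 0, 0]
    - [0.25, 0, 0, 2, 0]
    - [0.25, 0, 0, 3, 0]
    - [0.25, 0, 0, 4, 0]
    - [0.25, 0, 0, 5, 0]
    - [0.05, 0, 0, 5, 0]
    - [0.05, 0, 0, 5, 0]
    - [0.05, 0, 0, 5, 0]
    - [0.05, 0, 0, 5, 0]
  force: 4

```text
clock: 9.3
eef_pos: [526.7, 227.9, -5.6]
eef_rot: [-3.142, -0.0, -0.031]
wrist_force: [1.2, 0.3, -0.3]
finger_gap: 12.5
finger_force: 4.0
```

>>> arm_command:
  steps:
    - [0.05, 1, 0, -4, 0]
    - [0.05, 2, 0, -8, 0]
    - [0.05, 3, 0, -12, 0]
    - [0.05, 3, 0, -16, 0]
    - [0.05, 4, 0, -20, 0]
    - [0.05, 5, 0, -24, 0]
    - [0.05, 6, 0, -28, 0]
    - [0.05, 6, 0, -32, 0]
    - [0.05, 7, 0, -36, 0]
    - [0.05, 7, 0, -36, 0]

```text
clock: 10.55
eef_pos: [533.9, 227.8, 30.8]
eef_rot: [-3.141, -0.001, -0.031]
wrist_force: [-0.5, -0.5, 0.2]
finger_gap: 11.9
finger_force: 4.0
```

```bash
python3 - <<'E'
from h import *
from cell import *
p=imaging.camera('wrist');e=imaging.camera('side')
s=monitor.read_state();print(s['clock'],s['eef_pos'],s['finger_gap'],s['wrist_force'],s['finger_force'])
cv2.imwrite('pics/g4.png',np.hstack([cv2.resize(x,(400,303),interpolation=cv2.INTER_NEAREST) for x in (p['img'][60:363,120:520],e['img'][240:350,200:345])])[:,:,::-1])
E
```

```text
10.65 [533.70823521 227.71837268  30.40434202] 11.949743886509642 [-0.00286507 -0.37741063  0.42783736] 3.999948799610138
```

View pics/g4.png

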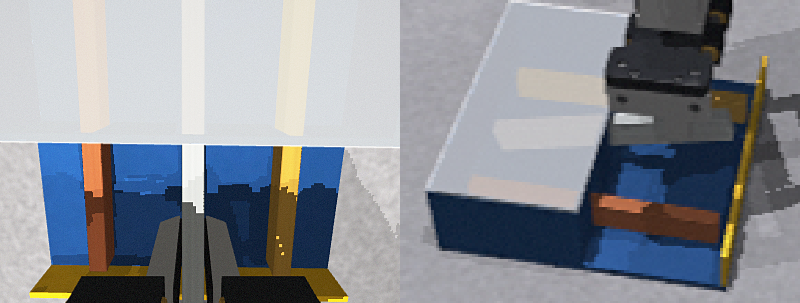

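Silver bar is tilted in the slot, its tail low under the cover and the other two bars undisturbed. Next I tighten the grip and draw it out along its own tilted line.

>>> arm_command:
  steps:
    - [0.05, 0, 0, 0, 0]
    - [0.05, 0, 0, 0, 0]
    - [0.05, -6, 0, -1.5, 0]
    - [0.05, -14, 0, -3.5, 0]
    - [0.05, -22, 0, -5.5, 0]
    - [0.05, -30, 0, -7.5, 0]
    - [0.05, -38, 0, -9, 0]
    - [0.05, -46, 0, -11, 0]
    - [0.05, -54, 0, -13, 0]
    - [0.05, -62, 0, -15, 0]
    - [0.05, -70, 0, -17, 0]
    - [0.05, -78, 0, -19, 0]
    - [0.05, -86, 0, -20.5, 0]
    - [0.05, -94, 0, -22.5, 0]
    - [0.05, -102, 0, -24.5, 0]
    - [0.05, -110, 0, -26, 0]
    - [0.05, -116, 0, -28, 0]
    - [0.05, -122, 0, -29, 0]
    - [0.05, -122, 0, -29, 0]
  force: 25

```text
clock: 13.02
eef_pos: [411.6, 231.6, 59.6]
eef_rot: [-3.141, -0.0, -0.031]
wrist_force: [0.2, -0.4, -1.4]
finger_gap: 11.7
finger_force: 25.0
```

>>> arm_command:
  steps:
    - [0.05, 0, 0, -20, 0]
    - [0.05, 0, 0, -50, 0]
    - [0.05, 0, 0, -80, 0]
    - [0.05, 0, 0, -110, 0]
    - [0.05, 0, 0, -130, 0]
    - [0.05, 7, 20, -140, 0]
    - [0.05, 17, 50, -140, 1]
    - [0.05, 31, 90, -140, 2]
    - [0.05, 44, 130, -140, 3]
    - [0.05, 58, 170, -140, 4]
    - [0.05, 71, 210, -140, 5]
    - [0.05, 85, 250, -140, 6]
    - [0.05, 98, 290, -140, 7]
    - [0.05, 112, 330, -140, 8]
    - [0.05, 125, 370, -140, 9]
    - [0.05, 137, 404, -140, 10]
    - [0.05, 143, 422, -140, 11]
    - [0.05, 146, 430, -140, 11.5]
    - [0.05, 147.4, 434, -140, 11.5]
    - [0.05, 147.4, 434, -140, 11.5]

```text
clock: 15.52
eef_pos: [545.5, -206.3, 199.6]
eef_rot: [-3.141, -0.0, -0.231]
wrist_force: [0.4, 0.7, -1.3]
finger_gap: 11.7
finger_force: 25.0
```

```bash
python3 - <<'E'
from h import *
from cell import *
p=imaging.camera('wrist');pickle.dump(p,open('wc.pkl','wb'))
s=monitor.read_state();print(s['clock'],s['eef_pos'],s['eef_rot'],s['finger_gap'])
pr=redpins(p);print(pr)
for x in(trace(p,'bar_al')):print(round(x['p'],2),np.round(x['rect'],1))
P=[[-80,12,35],[70,12,35],[101,0,35]]
print(proj(p,T([606.3,-216.1,-.2325],P)).round(1))
im=p['img'].astype(int)
# tail end edges
g=cv2.cvtColor(p['img'],cv2.COLOR_RGB2GRAY)
for r in range(60,261,20):print(r,g[r,296:336:2].tolist())
E
```

```text
15.575 [ 545.46901346 -206.17761089  199.5719359 ] [-3.14150599e+00 -6.43578990e-05 -2.31285471e-01] 11.924565537565732
[([296.3, 93.5], [291, 88, 11, 12, 110]), ([9.4, 188.8], [0, 172, 31, 34, 567])]
0.92 [312.  187.1  25.6 360.1]
[[297.3 239. ]
 [295.5  94.3]
 [307.4  59.8]]
60 [126, 124, 128, 234, 245, 243, 242, 244, 244, 240, 240, 243, 243, 250, 91, 123, 126, 127, 123, 118]
80 [107, 104, 110, 241, 247, 244, 242, 243, 246, 243, 243, 245, 245, 250, 84, 110, 106, 107, 104, 103]
100 [31, 23, 13, 218, 236, 230, 228, 230, 235, 230, 229, 230, 233, 239, 61, 43, 42, 47, 47, 110]
120 [93, 94, 92, 206, 238, 234, 230, 230, 234, 232, 229, 233, 234, 238, 56, 43, 39, 45, 39, 43]
140 [89, 90, 82, 225, 238, 234, 233, 233, 236, 232, 232, 234, 235, 241, 55, 46, 45, 45, 39, 33]
160 [88, 95, 84, 225, 240, 237, 233, 234, 239, 234, 234, 235, 238, 243, 55, 43, 35, 47, 43, 34]
180 [85, 90, 77, 222, 240, 237, 236, 236, 240, 237, 236, 237, 236, 245, 55, 37, 38, 46, 45, 103]
200 [83, 82, 79, 219, 243, 236, 235, 235, 240, 234, 236, 237, 239, 246, 51, 36, 36, 35, 41, 30]
220 [86, 82, 82, 213, 241, 239, 237, 235, 240, 236, 236, 237, 240, 244, 44, 31, 27, 33, 34, 28]
240 [25, 30, 21, 225, 241, 238, 236, 236, 238, 237, 236, 238, 238, 247, 46, 28, 32, 38, 34, 39]
260 [28, 25, 28, 102, 110, 108, 113, 88, 91, 89, 60, 231, 226, 228, 40, 20, 26, 25, 23, 25]
```

>>> arm_command:
  steps:
    - [0.05, 0, 0, 20, 0]
    - [0.05, 0, 0, 50, 0]
    - [0.05, 0, 0, 80, 0]
    - [0.05, 0, 0, 105, 0]
    - [0.05, 0, 0, 122, 0]
    - [0.05, 0, 0, 134, 0]
    - [0.05, 0, 0, 140, 0]
    - [0.05, 0, 0, 140, 0]

```text
clock: 16.62
eef_pos: [545.6, -206.9, 59.6]
eef_rot: [-3.142, -0.0, -0.232]
wrist_force: [-0.5, 0.6, -0.9]
finger_gap: 11.9
finger_force: 25.0
```

>>> arm_command:
  steps:
    - [0.05, 0, 0, 0, 0]
    - [0.05, 0, 0, 4, 0]
    - [0.05, 0, 0, 8, 0]
    - [0.05, 0, 0, 12, 0]
    - [0.05, 0, 0, 16, 0]
    - [0.05, 0, 0, 20, 0]
    - [0.05, 0, 0, 24, 0]
    - [0.05, 0, 0, 28, 0]
    - [0.05, 0, 0, 32, 0]
    - [0.05, 0, 0, 36, 0]
    - [0.05, 0, 0, 40, 0]
    - [0.05, 0, 0, 44, 0]
    - [0.05, 0, 0, 48, 0]
    - [0.05, 0, 0, 51, 0]
    - [0.05, 0, 0, 51, 0]
  force: 8

```text
clock: 18.5
eef_pos: [545.4, -206.9, 8.2]
eef_rot: [-3.142, 0.0, -0.232]
wrist_force: [-0.8, -0.1, -1.3]
finger_gap: 11.9
finger_force: 8.0
```

```bash
python3 - <<'E'
from h import *
from cell import *
p=imaging.camera('wrist');pickle.dump(p,open('wd.pkl','wb'))
s=monitor.read_state();print(s['clock'],s['eef_pos'],s['eef_rot'],s['finger_gap'],s['wrist_force'])
print(redpins(p))
for x in(trace(p,'bar_al')):print(round(x['p'],2),np.round(x['rect'],1))
q=[606.3,-216.1,-.2325];print(proj(p,T(q,[[-80,12,35],[70,12,35],[101,0,35]])).round(1))
g=cv2.cvtColor(p['img'],cv2.COLOR_RGB2GRAY)
for r in(60,100,140,180,220):print(r,g[r,290:336:2].tolist())
print(g[10:80,308].tolist())
cv2.imwrite('pics/wd.png',p['img'][:,:,::-1])
E
```

```text
18.55 [ 545.4340088 -206.8554556    8.3737345] [-3.14158654e+00  1.82767518e-04 -2.32093682e-01] 11.986118972035397 [-0.52208477 -0.07628857 -1.06511321]
[([275.4, 29.8], [263, 15, 26, 30, 587]), ([278.2, 49.8], [270, 45, 17, 10, 77])]
0.72 [311.6 182.7  26.8 365. ]
[[282.  327.2]
 [273.7  31.5]
 [299.5 -50.8]]
60 [44, 136, 135, 137, 117, 255, 255, 254, 254, 254, 254, 254, 254, 254, 254, 254, 254, 255, 80, 70, 140, 131, 132]
100 [111, 112, 113, 112, 112, 106, 255, 251, 251, 249, 250, 251, 250, 249, 251, 251, 251, 249, 55, 113, 115, 114, 112]
140 [112, 117, 115, 119, 100, 85, 255, 251, 251, 251, 250, 251, 250, 249, 250, 251, 251, 248, 29, 114, 110, 112, 108]
180 [112, 113, 112, 110, 112, 69, 255, 251, 250, 249, 250, 252, 249, 250, 250, 250, 252, 242, 45, 38, 115, 106, 109]
220 [111, 112, 112, 110, 107, 78, 255, 250, 249, 247, 248, 250, 249, 248, 249, 249, 253, 159, 41, 114, 106, 104, 107]
[254, 254, 254, 254, 254, 254, 254, 254, 254, 254, 254, 254, 254, 254, 254, 254, 254, 254, 254, 254, 254, 254, 254, 254, 254, 254, 254, 254, 254, 254, 254, 254, 254, 254, 254, 254, 254, 254, 254, 254, 254, 254, 254, 254, 254, 254, 254, 254, 254, 254, 254, 254, 254, 254, 254, 254, 254, 254, 254, 254, 254, 254, 254, 254, 254, 254, 254, 254, 254, 254]
```

>>> arm_command:
  steps:
    - [0.05, 0, 0, 1.5, 0]
    - [0.05, 0, 0, 3, 0]
    - [0.05, 0, 0, 4, 0]
    - [0.05, 0, 0, 5, 0]
    - [0.05, 0, 0, 5, 0]
    - [0.05, 0, 0, 5, 0]
  force: 4

```text
clock: 19.35
eef_pos: [545.8, -207.0, 3.9]
eef_rot: [3.141, -0.001, -0.232]
wrist_force: [-0.3, 0.4, 6.1]
finger_gap: 12.0
finger_force: 4.0
```

```bash
python3 - <<'E'
from h import *
from cell import *
for i in range(4):
    s=monitor.read_state();print(s['eef_pos'],s['wrist_force'],s['moment']);p=imaging.camera('wrist')
g=cv2.cvtColor(p['img'],cv2.COLOR_RGB2GRAY)
for r in(40,60,100,140,180,220):
    w=np.where(g[r,285:340]>200)[0]+285;print(r,w.min(),w.max())
# predicted columns for level bar top at z=39 at TCP line
a=-.232;t=s['eef_pos']
for d in(40,80,120,153):
    for k in(6,-6): print(d,k,proj(p,T([t[0],t[1],a],[[d,k,39]])).round(1))
print(redpins(p),proj(p,T([606.3,-216.1,-.2325],[[70,12,35]])))
E
```

```text
[ 545.79979713 -206.96763411    3.85294493] [-0.32971398  0.4456078   6.12177442] [ 0.30966787  0.14913175 -0.0374014 ]
[ 545.82086261 -206.95158649    3.87584133] [-0.65238689  1.22796459  5.79746912] [ 0.27244156  0.19562928 -0.01460357]
[ 545.81583425 -206.94758663    3.88721525] [0.10389693 1.0834623  6.07662042] [0.32038044 0.20718293 0.00571594]
[ 545.81153159 -206.93888445    3.85275752] [-0.22433515 -0.05449734  6.18682303] [0.24391117 0.17389206 0.01194201]
40 300 325
60 300 325
100 300 325
140 301 324
180 301 324
220 301 324
40 6 [[299.5 231.8]]
40 -6 [[323.3 231.8]]
80 6 [[298.5 149.3]]
80 -6 [[324.  149.3]]
120 6 [[297.4  54.6]]
120 -6 [[324.8  54.6]]
153 6 [[296.4 -34.8]]
153 -6 [[325.6 -34.8]]
[([275.0, 30.4], [262, 13, 26, 41, 722])] [[272.63928987  29.22769767]]
```

>>> arm_command:
  steps:
    - [0.05, 0, -1, -0.7, 0]
    - [0.05, 0, -2, -0.7, 0]
    - [0.05, 0, -3, -0.7, 0]
    - [0.05, 0, -4, -0.7, 0]
    - [0.05, 0, -4.5, -0.7, 0]
    - [0.05, 0, -4.5, -0.7, 0]
    - [0.05, 0, -4.5, -0.7, 0]

```text
clock: 20.42
eef_pos: [546.5, -202.5, 4.1]
eef_rot: [-3.142, 0.0, -0.232]
wrist_force: [-0.3, -0.7, -1.0]
finger_gap: 11.8
finger_force: 4.0
```

```bash
cat > m.py <<'E'
from h import *
from cell import *
F=[]
for i in range(4):
    s=monitor.read_state();F.append(s['wrist_force']);p=imaging.camera('wrist')
c,n=np.cos(-.232),np.sin(-.232);f=np.mean(F,0)
print(s['clock'],s['eef_pos'],s['finger_gap'],'F plate xy z',c*f[0]+n*f[1],-n*f[0]+c*f[1],f[2])
g=cv2.cvtColor(p['img'],cv2.COLOR_RGB2GRAY)
for r in(30,60,100,140,180,220):
    w=np.where(g[r,280:345]>200)[0]+280;print(r,w.min() if len(w) else 0,w.max() if len(w) else 0)
print(redpins(p))
E
python3 m.py
```

```text
20.575 [ 546.46954321 -202.50810349    4.12805957] 12.073180355698979 F plate xy z -0.18340665783554844 -0.6334200444926144 -1.2215629718106127
30 300 326
60 300 326
100 301 325
140 301 325
180 301 324
220 302 324
[([284.6, 26.9], [272, 12, 26, 31, 623]), ([288.1, 46.5], [278, 40, 20, 13, 113])]
```

>>> arm_command:
  steps:
    - [0.05, 0, -0.5, 0.4, 0]
    - [0.05, 0, -0.9, 0.4, 0]
    - [0.05, 0, -1.3, 0.4, 0]
    - [0.05, 0, -1.3, 0.4, 0]

```text
clock: 21.12
eef_pos: [546.7, -202.0, 3.9]
eef_rot: [3.14, -0.0, -0.232]
wrist_force: [-3.7, -6.8, 0.8]
finger_gap: 11.6
finger_force: 4.0
```

```bash
python3 m.py
```

```text
21.275 [ 546.69578216 -202.04128712    3.92171121] 12.088879479813833 F plate xy z -1.591940642945995 -7.0321503330384125 0.8873169452357247
30 300 326
60 300 325
100 300 325
140 301 324
180 301 324
220 302 324
[([285.7, 26.9], [273, 12, 26, 31, 620]), ([288.0, 46.9], [278, 42, 20, 11, 96])]
```

>>> arm_command:
  steps:
    - [0.05, 0, 0.4, 0, 0]
    - [0.05, 0.6, 0.4, 0, 0]
    - [0.05, 1.2, 0.4, 0, 0]
    - [0.05, 1.8, 0.4, 0, 0]
    - [0.05, 2.0, 0.4, 0, 0]
    - [0.05, 2.0, 0.4, 0, 0]

```text
clock: 22.08
eef_pos: [547.9, -202.3, 3.6]
eef_rot: [3.141, 0.002, -0.232]
wrist_force: [-6.4, -4.4, 2.0]
finger_gap: 11.9
finger_force: 4.0
```

```bash
python3 m.py
```

```text
22.225 [ 547.93705794 -202.35862409    3.62038508] 12.023616201626762 F plate xy z -5.069434132538337 -5.771218975770205 2.191770970576389
30 300 326
60 300 325
100 300 325
140 301 324
180 301 324
220 302 324
[([286.0, 32.7], [273, 15, 26, 41, 728])]
```

>>> arm_command:
  steps:
    - [0.05, 0, 0.3, 0, 0]
    - [0.05, 0.6, 0.3, 0, 0]
    - [0.05, 1.2, 0.3, 0, 0]
    - [0.05, 1.8, 0.3, 0, 0]
    - [0.05, 1.8, 0.3, 0, 0]

```text
clock: 22.9
eef_pos: [549.9, -202.9, 3.6]
eef_rot: [3.141, 0.001, -0.232]
wrist_force: [-4.5, -3.4, 0.2]
finger_gap: 12.1
finger_force: 4.0
```

```bash
python3 m.py
```

```text
23.05 [ 549.94587039 -202.86704142    3.61684525] 11.961939030831129 F plate xy z -2.8346484952679933 -4.186842629921373 0.9227523519459886
30 300 326
60 300 325
100 300 325
140 301 324
180 301 324
220 301 324
[([285.7, 35.3], [273, 21, 26, 30, 611]), ([288.3, 55.2], [280, 51, 18, 10, 88])]
```

>>> arm_command:
  steps:
    - [0.05, 0, 0.2, 0, 0]
    - [0.05, 0, 0.2, 0, 0]
    - [0.05, 0.5, 0.2, 0, 0]
    - [0.05, 1.0, 0.2, 0, 0]
    - [0.05, 1.5, 0.2, 0, 0]
    - [0.05, 1.5, 0.2, 0, 0]
  force: 15

```text
clock: 23.85
eef_pos: [551.8, -203.3, 3.7]
eef_rot: [3.142, -0.0, -0.232]
wrist_force: [-1.2, -2.1, -2.5]
finger_gap: 11.7
finger_force: 15.0
```

```bash
python3 m.py
```

```text
24.0 [ 551.81643358 -203.31222289    3.68527795] 12.338994876847318 F plate xy z -0.49118241877717483 -2.6020279048221746 -2.51459132444328
30 300 326
60 300 325
100 300 325
140 301 324
180 301 324
220 301 324
[([285.7, 40.2], [273, 26, 26, 30, 602]), ([289.3, 59.2], [280, 53, 18, 12, 86])]
```

>>> arm_command:
  steps:
    - [0.05, 0.5, 0, 0.3, 0]
    - [0.05, 1.0, 0, 0.3, 0]
    - [0.05, 1.5, 0, 0.3, 0]
    - [0.05, 2.0, 0, 0.3, 0]
    - [0.05, 2.0, 0, 0.3, 0]
  force: 10

```text
clock: 24.68
eef_pos: [552.5, -203.5, 3.5]
eef_rot: [-3.141, 0.003, -0.232]
wrist_force: [-12.8, 0.5, 7.0]
finger_gap: 12.0
finger_force: 10.0
```

```bash
python3 m.py
```

```text
24.825 [ 552.47773501 -203.44615511    3.52735505] 11.551067572570455 F plate xy z -12.238964232826818 -2.4364250935552896 7.240511640782982
30 300 326
60 300 325
100 300 324
140 301 324
180 301 324
220 302 324
[([286.1, 44.5], [273, 27, 26, 39, 703])]
```

>>> arm_command:
  steps:
    - [0.05, -0.7, 0.1, 0, 0]
    - [0.05, -1.0, 0.1, 0, 0]
    - [0.05, -1.0, 0.1, 0, 0]
    - [0.2, -1.0, 0.1, 0, 0]
    - [0.3, -1.0, 0.1, 0, 0]
    - [0.3, -1.0, 0.1, 0, 0]
    - [0.3, -1.0, 0.1, 0, 0]
  force: 3

```text
clock: 25.75
eef_pos: [552.8, -203.6, 3.5]
eef_rot: [-3.142, -0.0, -0.232]
wrist_force: [0.4, 0.2, -0.1]
finger_gap: 28.5
finger_force: 0.0
```

>>> arm_command:
  steps:
    - [0.3, 0, 0, -5, 0]
    - [0.3, 0, 0, -15, 0]
    - [0.3, 0, 0, -30, 0]
    - [0.3, 0, 0, -60, 0]
    - [0.3, -20, 0, -100, 0]
    - [0.3, -40, 0, -130, 0]
    - [0.3, -40, 0, -130, 0]
    - [0.3, -40, 0, -130, 0]

```text
clock: 26.75
eef_pos: [513.9, -194.4, 133.2]
eef_rot: [-3.142, 0.0, -0.232]
wrist_force: [0.6, -0.7, -0.1]
finger_gap: 28.4
finger_force: 0.0
```

```bash
python3 - <<'E'
from h import *
from cell import *
p=imaging.camera('wrist');s=monitor.read_state();print(s['clock'],s['eef_pos'])
print(redpins(p))
for x in trace(p,'bar_al'):print(round(x['p'],2),np.round(x['rect'],1))
for n,X in(('pins',[[-80,12,35],[70,12,35],[101,0,35]]),('bar',[[95,6,39],[95,-6,39],[-95,-6,39],[-95,6,39]])):
    print(n,proj(p,T([606.3,-216.1,-.2325],X)).round(1).tolist())
g=cv2.cvtColor(p['img'],cv2.COLOR_RGB2GRAY)
for r in range(40,280,30):
    w=np.where(g[r,270:350]>190)[0]+270;print(r,(w.min(),w.max()) if len(w) else 0)
cv2.imwrite('pics/end.png',cv2.resize(p['img'][0:300,220:420],(400,600),interpolation=cv2.INTER_NEAREST)[:,:,::-1])
E
```

```text
26.8 [ 513.77970315 -194.37794511  132.60917833]
[([297.2, 34.4], [290, 26, 15, 18, 195]), ([299.3, 221.0], [293, 212, 13, 17, 138])]
0.85 [312.7 119.6  14.  237.4]
pins [[298.3, 222.7], [296.1, 35.2], [311.4, -11.1]]
bar [[303.4, -4.1], [319.4, -4.1], [318.2, 239.9], [305.0, 239.9]]
40 (np.int64(306), np.int64(319))
70 (np.int64(306), np.int64(319))
100 (np.int64(306), np.int64(319))
130 (np.int64(306), np.int64(319))
160 (np.int64(306), np.int64(319))
190 (np.int64(306), np.int64(318))
220 (np.int64(307), np.int64(318))
250 0
```

View pics/end.png

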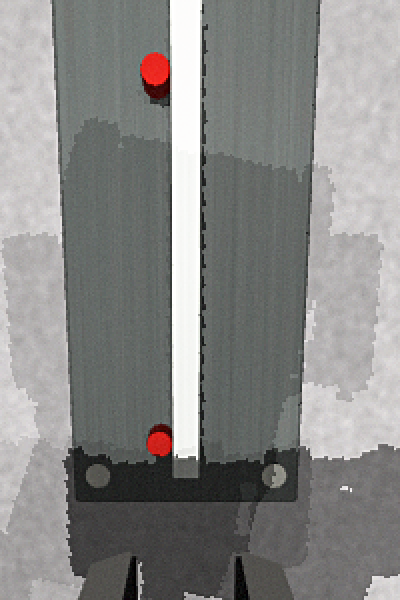

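The bar stands along the plate, touching both side pins in view at about (305,35) and (306,221), and its near end sits where it should at row 239. I'll check the end pin from higher up.

>>> arm_command:
  steps:
    - [0.3, -10, 0, -30, 0]
    - [0.3, -10, 0, -60, 0]
    - [0.3, -10, 0, -80, 0]
    - [0.3, 10, 0, -80, 0]
    - [0.3, 30, 0, -80, 0]
    - [0.3, 40, 0, -80, 0]
    - [0.3, 40, 0, -80, 0]
    - [0.3, 40, 0, -80, 0]

```text
clock: 27.85
eef_pos: [552.3, -203.5, 213.2]
eef_rot: [-3.142, 0.001, -0.232]
wrist_force: [-0.5, 0.1, -0.0]
finger_gap: 28.3
finger_force: 0.0
```

```bash
python3 - <<'E'
from h import *
from cell import *
p=imaging.camera('wrist');s=monitor.read_state();print(s['clock'],s['eef_pos'])
for a in redpins(p):print(a)
q=[606.3,-216.1,-.2325]
print(proj(p,T(q,[[-80,12,35],[70,12,35],[101,0,35],[95,0,35],[95,0,39],[-95,0,39]])).round(1).tolist())
for c in(309,311,313):print(p['img'][50:100,c].sum(1).tolist() and [tuple(int(v) for v in x) for x in p['img'][50:90:2,c]])
E
```

```text
27.9 [ 552.32959087 -203.57045348  213.42168142]
([312.5, 68.6], [307, 63, 12, 12, 112])
([301.0, 101.5], [296, 96, 11, 12, 107])
([27.0, 194.0], [6, 179, 46, 32, 1065])
([301.4, 240.5], [298, 236, 9, 9, 33])
[[301.5, 240.8], [300.2, 102.3], [311.7, 69.6], [311.7, 76.0], [311.7, 75.2], [311.8, 254.1]]
[(200, 200, 197), (98, 101, 97), (135, 142, 135), (131, 137, 133), (134, 137, 133), (131, 135, 134), (130, 143, 137), (190, 67, 63), (244, 33, 29), (242, 40, 32), (223, 32, 29), (234, 33, 25), (16, 0, 0), (255, 255, 255), (253, 253, 252), (253, 254, 253), (253, 253, 252), (253, 254, 252), (253, 254, 252), (253, 253, 252)]
[(214, 210, 211), (101, 105, 103), (136, 140, 138), (140, 145, 143), (137, 143, 143), (136, 141, 139), (125, 159, 153), (240, 28, 18), (232, 36, 27), (239, 37, 31), (212, 28, 22), (222, 35, 28), (150, 3, 0), (255, 255, 255), (251, 252, 251), (251, 252, 250), (251, 251, 250), (251, 251, 250), (251, 251, 250), (251, 252, 250)]
[(221, 214, 214), (89, 91, 90), (134, 137, 131), (129, 131, 128), (128, 133, 132), (128, 135, 131), (137, 113, 112), (238, 36, 33), (236, 41, 36), (236, 36, 30), (220, 33, 31), (216, 33, 26), (155, 0, 0), (254, 255, 255), (251, 252, 250), (251, 252, 250), (251, 251, 249), (251, 251, 250), (250, 251, 249), (251, 252, 250)]
```

The bar end directly adjoins the end pin. Handing in.

```bash
python3 -c "
from cell import job;print(job.sign_off())"
```

```text
the job is handed in; nothing more can be done
None
```

The aluminium bar is out of the bin and stands on edge on the plate, released. In the last wrist pictures it touches both side pins and the end pin. I handed the job in at about 28 s, and the sign-off returned no verdict.

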